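# Post in the clamp base, cap run home and backed off a quarter turn

### The arm

A 6-joint arm with a two-finger parallel gripper is mounted at the origin on the work surface. World frame = base frame: x ahead of the robot, y to its left, z up, the work surface at z = 0. Lengths are in m, angles in degrees, forces in N, time in s.
With the tool pointing down it reaches from about 0.325 to 0.9 m from the base axis. Payload 6.1 kg.
Tool frame: the origin (TCP) lies midway between the tips of the shut fingers; the grasp point (between the pads) lies 19 mm behind it; z points along the fingers, y is the line along which they close (so a half turn about z gives the same grasp; the last joint's range is limited). The gripper opens to 87 mm and grips with 3 to 60 N. Pads are 19 mm wide; open, the fingers measure 117 mm over their backs; the gripper's body (75 mm by 190 mm) begins 51 mm behind the grasp point.
Start: joints at [-80.449, 12.628, 87.462, -0, 79.91, -7.225], TCP at [0.18, -0.598, 0.223] pointing down, gripper open.
Joint ranges: [-170.65, 170.65], [-52.31, 119.04], [5.05, 147.46], [-71.25, 251.25], [11.57, 151.72], [-153.62, 153.62]. Speed limits (degrees/s): [147.25, 147.25, 172.46, 180, 180, 180].

### API

Orientations are given as [roll, pitch, yaw] about the fixed x, y, z axes, in that order (R = Rz(yaw) Ry(pitch) Rx(roll)).
In Python, from cell import * gives the robot as it stands. The module is installed in compiled form; this text tells all that it offers.
- The arm moves only by the tool play_rows, never from a script. Its argument "steps" is a list of rows, each an object with "slide": the shift along the tool's x, y, z in mm, a list of three; "turn": the turn about the tool's z in rad. A call has exactly 8 rows; each row shifts and turns the commanded pose from where the row before left it, along the tool's axes as they then stand; what a row does not reach is not made up. A row lasts 1/10 s, in which the tool goes at most 50 mm and 8.59 degrees, less where a joint would pass 70% of its speed; a pose out of reach is approached as far as the arm can. A call is refused whole if a number of a shift passes 50 or a number of a turn 0.15, either way. A call with a gripper value outside its range is refused whole. "gripper" is the opening in per cent of the stroke, from 0 (shut) to 100 (fully open), set as the call begins (left out, the last holds). The fingers move at their own pace and stop on an object; "force" is the grip in N (left out, the last holds). Time passes only in rows, so rows that do not move let the fingers close, or fill a call up. It gives the time, the measured TCP pose, the force, the opening and the grip force at its end, in the units of the state.
- state(): the state, without advancing time (a new reading comes with each control period).
- camera(name): name is "side" or "top" or "wrist"; returns the picture (480x640x3 uint8, red, green, blue); there is no depth.
- camera_params(name): a dict with "fov_y" (degrees; the focal length in pixels is half the picture's height over the tangent of half this angle, whatever the lens; pixels are square), "cx", "cy" (the principal point, pixels), "rvec" (rotation vector, rad) and "tvec" (3), from world to camera coordinates, as OpenCV has them. Camera axes: x right, y down, z forward; pixel columns grow to the right and rows downward; lengths in m; the calibration is good to about 2 mm. A picture is of the moment at which its call begins: read the wrist's pose just before it. camera_params takes no time and is no camera call; for the wrist camera it gives the pose at the moment of the call.
- job_done(): hands the job in; it is judged then, once.
The state is a dict: "t": time; "joint_positions": joint angles; "dq": joint speeds; "tau": joint torques, N m; "ee_pos": TCP position; "tcp_rot": TCP orientation; "ft_force": force on the tool from outside, world axes, zero at the start; "wrist_torque": the same for the moment, N m; "grip_width": finger opening in m; "gripper_force": force on a finger pad.
Only numpy, scipy, OpenCV 4.12 (cv2) and the standard library are available. Lean on these libraries where they do the work, as an engineer would, in place of code of your own. Each camera call takes 0.05 s, during which the arm holds its last target. There are 200 camera calls.

### The job

Stand the loose aluminium light post upright in the socket of the clamp base, fully down, and let go of it. Then screw the orange knurled cap on the same base clockwise all the way down until it bottoms out, and back it off a quarter turn so that the post can still be swivelled. Finish still gripping the cap there, holding it still, with the post standing in its socket and the screwdrivers, the relay and the camera left where they are.

Things in the scene. Friction and masses are not known exactly. Their poses are not given: they have to be found in the camera images.
- post_mid (a point): centre (half-way up) of the loose light post: an upright aluminium cylinder, 22 mm across and 120 mm tall, three black bands near the top, foot chamfered over its lowest 4 mm to 16 mm across, an 8 mm brass stud as its top 4 mm; 100 to 200 g. It starts standing free on the bench, z up along the post; the foot is 60 mm below this point.
- socket_floor (a point): centre of the floor of the clamp base's socket, 12 mm above the bench. The socket is an upright aluminium tube, 46 mm outside and 26 mm inside diameter, open at the top, its rim 43 mm above this floor.
- clamp_base: clamp base fixed to the bench: dark steel plate 85 (x) x 225 (y) x 12 mm, origin under its centre. The socket's axis is at y = -62.5 mm, the cap's axis at y = +62.5 mm. A low bar, top 41 mm above the bench, joins socket and cap pillar.
- cap_mid (a point): centre (half-way up) of the orange knurled screw cap: upright cylinder 40 mm across, 30 mm tall, a black line from centre to rim on its top. It is already started on its upright thread, over a pillar 28 mm across and 70 mm tall. Bottomed out, this point is 85 mm above the bench; it rises 5 mm per turn of unscrewing. Grip it at any yaw; fingertips may reach below it beside the pillar.
- cap (a joint): turn of the orange cap in rad: 0 = bottomed out against a hard stop; it grows as the cap is unscrewed (anticlockwise seen from above), 1.571 = a quarter turn off the stop. It starts 2.2 to 4.0 rad off the stop, turns against about 0.08 N m of friction and stays where it is left.
- red_driver_grip (a point): lying screwdriver, red handle; bystander, leave alone; point in the middle of its handle
- blue_driver_grip (a point): lying screwdriver, blue handle; bystander, leave alone; point in the middle of its handle
- relay: grey control relay with a blue top, 58 x 72 x 59 mm; bystander, leave alone; origin under its centre
- camera: black camera on a small white tripod, about 140 mm tall, legs spread to 160 mm; bystander, leave alone; origin under its centre
Not all that is in view belongs to the job. There is more than one size of the clamp_base; the one meant has the size given above. Of the things that look like the part that bears post_mid, the smaller one is meant.

How it is judged (in metres and radians):
On the way, in this order (a step that is already met when the one before it is completed fails the run):
1. the post stands fully down and upright in the socket, let go (horizontal distance between post_mid and socket_floor below 0.008 m and z of post_mid in the frame of socket_floor between 0.055 and 0.064 m and angle between post_mid's own z axis and vertical below 0.1 rad and contact force between the fingers and post below 0.3 N), for 0.2 s.
2. the cap is screwed down until it bottoms out (value of joint cap below 0.08 rad), for 0.05 s.
At the end, for the whole second after the job is handed in: The cap, once bottomed out, is a quarter turn off its stop (1.22 to 1.92 rad), still (under 0.15 rad/s) and gripped with over 3 N; the arm does not touch the post, which stands upright (within 0.1 rad) on the socket floor (centre 55 to 64 mm above it, within 8 mm of its axis) (horizontal distance between post_mid and socket_floor below 0.008 m and z of post_mid in the frame of socket_floor between 0.055 and 0.064 m and angle between post_mid's own z axis and vertical below 0.1 rad and value of joint cap between 1.22 and 1.92 rad and velocity of joint cap between -0.15 and 0.15 rad/s and contact force between the fingers and cap above 3 N and contact force between the arm and post below 0.3 N); the arm keeps its last pose, push and grip.
It fails at once if the post is knocked over (angle between post_mid's own z axis and vertical above 0.7 rad).
It fails at once if the red screwdriver is pushed away by more than 3 cm (distance of red_driver_grip from where it was at the start of the episode above 0.03 m).
It fails at once if the blue screwdriver is pushed away by more than 3 cm (distance of blue_driver_grip from where it was at the start of the episode above 0.03 m).
It fails at once if the relay is pushed away by more than 3 cm (distance of relay from where it was at the start of the episode above 0.03 m).
It fails at once if the camera is pushed away by more than 3 cm (distance of camera from where it was at the start of the episode above 0.03 m).
It also fails if it takes over 72 s, if anything falls off the work surface, if the arm or the gripper's body presses on something with over 40 N, if the wrist force passes 120 N, or if a joint passes its speed limit or range.

## Working session

There is one attempt and no reset: what is moved stays moved. The work goes in short steps, Python scripts to look and compute and a tool call to move; the robot and the scene stay as the last step left them, time stands still between calls to the robot, and variables do not carry over. Pictures are saved under pics/ and viewed, at most 10 in all, crops included, and the job is handed in when it is done.

Besides the shell and the picture viewer there is one more tool, called by a JSON object that holds its "fn" and its "kwargs", one argument or row to a line. play_rows: Moves the arm, as the interface text tells. Its arguments: {"type":"object","properties":{"steps":{"type":"array"},"gripper":{"type":"number"},"force":{"type":"number"}},"required":["steps"]}

```bash
mkdir -p pics; cat > h.py <<'E'
from cell import *
import numpy as np, cv2
def K(p):
    f=240/np.tan(np.radians(p['fov_y'])/2); return f
def cal(p):
    R=cv2.Rodrigues(np.array(p['rvec'],float))[0]; t=np.array(p['tvec'],float).ravel(); return R,t
def ray(p,u,v):
    R,t=cal(p); f=K(p); d=R.T@np.array([(u-p['cx'])/f,(v-p['cy'])/f,1.]); return -R.T@t,d/np.linalg.norm(d)
def onz(p,u,v,z):
    c,d=ray(p,u,v); return c+d*(z-c[2])/d[2]
def proj(p,X):
    R,t=cal(p); q=R@np.array(X,float)+t; f=K(p); return p['cx']+f*q[0]/q[2],p['cy']+f*q[1]/q[2]
def tri(a,b):
    A=np.zeros((3,3));y=np.zeros(3)
    for c,d in(a,b):
        M=np.eye(3)-np.outer(d,d);A+=M;y+=M@c
    X=np.linalg.solve(A,y); return X,[np.linalg.norm((np.eye(3)-np.outer(d,d))@(X-c)) for c,d in(a,b)]
def snap(n,f):
    p=camera_params(n); im=cv2.cvtColor(np.asarray(camera(n)),cv2.COLOR_RGB2BGR); cv2.imwrite('pics/'+f,im); return p,im
E
python3 - <<'E'
from h import *
import json
for n in('side','top','wrist'):
    p,im=snap(n,n+'0.png'); print(n,{k:np.round(np.array(v),4).tolist() for k,v in p.items()}, ray(p,320,240))
s=state(); print(s)
E
```

```text
side {'fov_y': 45.9581, 'cx': 328.0553, 'cy': 234.146, 'rvec': [0.8442, -2.5113, 1.1525], 'tvec': [0.424, 0.2863, 0.9987]} (array([0.00809186, 0.71440431, 0.86533835]), array([ 0.45360945, -0.59550497, -0.66303265]))
top {'fov_y': 44.0352, 'cx': 309.3906, 'cy': 231.5501, 'rvec': [2.1528, -2.1807, 0.0903], 'tvec': [-0.006, 0.521, 1.2627]} (array([ 0.39824191, -0.02737501,  1.30631394]), array([ 0.08086724, -0.00624634, -0.99670531]))
wrist {'fov_y': 63.4099, 'cx': 316.4676, 'cy': 234.7838, 'rvec': [-2.3231, 1.7257, 0.2601], 'tvec': [-0.6243, -0.0345, 0.3907]} (array([ 0.25791875, -0.57521044,  0.38235863]), array([-0.28965922, -0.09445176, -0.95245808]))
{'t': 0.15, 'joint_positions': array([-8.04523093e+01,  1.26654235e+01,  8.75103710e+01,  4.85925861e-05,
        7.99128635e+01, -7.22468118e+00]), 'dq': array([ 0.00518589, -0.11764789, -0.22183522,  0.01161766,  0.02135444,
       -0.0727074 ]), 'tau': array([ 9.24080159e-04, -4.95191038e+01, -3.87880325e+01,  6.99807610e-02,
        5.31113357e-02, -7.72576277e-05]), 'ee_pos': array([ 0.18027426, -0.59792425,  0.22168562]), 'tcp_rot': array([-1.79912052e+02, -1.11971222e-02,  1.67723547e+01]), 'ft_force': array([ 0.1689272 , -0.53860959,  0.57976098]), 'wrist_torque': array([-0.04324773,  0.04114845, -0.02680903]), 'gripper_force': 0.0, 'grip_width': 0.0869672344228817}
```

View pics/top0.png

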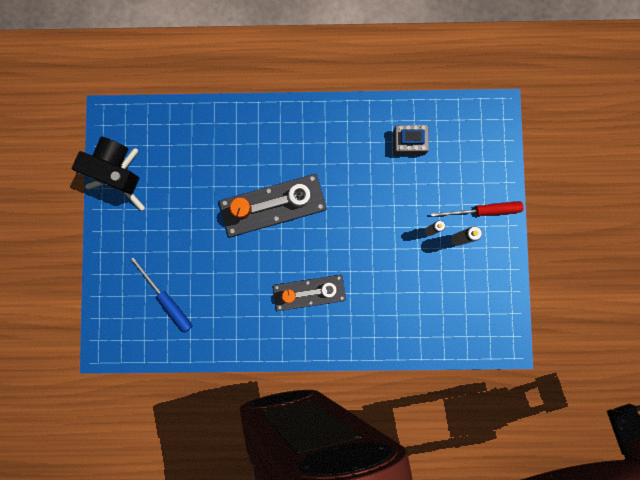

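View pics/side0.png

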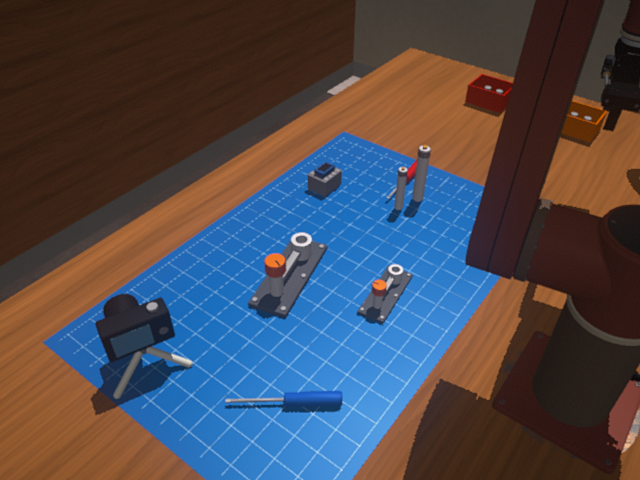

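The top view shows the large base (centre ≈272,205; about 103 px long, so 225 mm): cap (240,208), socket (299,195). The smaller post is at (439,227) and the taller one at (474,234). The side view shows the small post top at (403,170), cap top (275,259) and socket rim (301,240).

```bash
cat > m.py <<'E'
from h import *
def blobs(im,roi,lo,hi,amin=20):
    x0,y0,x1,y1=roi; h=cv2.cvtColor(im[y0:y1,x0:x1],cv2.COLOR_BGR2HSV)
    m=cv2.inRange(h,np.array(lo),np.array(hi)); n,l,s,c=cv2.connectedComponentsWithStats(m)
    return [(s[i,4],*(c[i]+[x0,y0]).round(1),*(s[i,:4]+[x0,y0,0,0])) for i in range(1,n) if s[i,4]>=amin]
E
python3 - <<'E'
from m import *
T=cv2.imread('pics/top0.png');S=cv2.imread('pics/side0.png');pt=camera_params('top');ps=camera_params('side')
for nm,im,r in(('T',T,(210,165,335,245)),('S',S,(240,220,340,320))): print('orange',nm,blobs(im,r,(3,150,80),(18,255,255)))
for nm,im,r in(('Tsock',T,(280,175,320,215)),('Tpost',T,(428,215,450,240)),('Ttall',T,(460,220,490,250)),('Ssock',S,(285,228,320,255)),('Spost',S,(392,160,415,180)),('Stall',S,(412,140,435,160))): print(nm,blobs(im,r,(0,0,150),(180,70,255),8))
for nm,a,b in(('post',(439,226),(403,170)),('tall',(474,234),(424.5,149)),('sock',(299.5,195),(302,240)),('cap',(240,207.5),(275,259))):
    X,e=tri(ray(pt,*a),ray(ps,*b)); print(nm,X.round(4),np.round(e,4))
c=[cv2.resize(T[165:245,210:335],None,fx=4,fy=4,interpolation=2),cv2.resize(S[220:300,240:340],None,fx=4,fy=4),cv2.resize(T[205:260,420:500],None,fx=4,fy=4),cv2.resize(S[135:215,380:440],None,fx=3,fy=3)]
o=np.zeros((600,800,3),np.uint8)
o[:320,:400]=c[0][:,:400] ;o[:320,400:800]=c[1];o[330:550,:320]=c[2];o[330:570,400:580]=c[3]
cv2.imwrite('pics/c0.png',o)
E
```

```text
orange T [(np.int32(336), np.float64(240.0), np.float64(207.0), np.int64(230), np.int64(197), np.int64(21), np.int64(21))]
orange S [(np.int32(221), np.float64(274.5), np.float64(260.5), np.int64(265), np.int64(254), np.int64(20), np.int64(14))]
Tsock [(np.int32(12), np.float64(312.1), np.float64(178.3), np.int64(311), np.int64(177), np.int64(4), np.int64(4)), (np.int32(240), np.float64(299.1), np.float64(194.0), np.int64(289), np.int64(184), np.int64(21), np.int64(21)), (np.int32(50), np.float64(283.2), np.float64(199.5), np.int64(280), np.int64(196), np.int64(8), np.int64(8))]
Tpost [(np.int32(63), np.float64(439.7), np.float64(225.5), np.int64(435), np.int64(221), np.int64(10), np.int64(10))]
Ttall [(np.int32(108), np.float64(475.1), np.float64(232.8), np.int64(469), np.int64(226), np.int64(13), np.int64(14))]
Ssock [(np.int32(169), np.float64(301.0), np.float64(239.0), np.int64(291), np.int64(232), np.int64(21), np.int64(15)), (np.int32(20), np.float64(294.4), np.float64(253.0), np.int64(291), np.int64(251), np.int64(8), np.int64(4))]
Spost [(np.int32(29), np.float64(402.5), np.float64(169.3), np.int64(398), np.int64(167), np.int64(10), np.int64(5))]
Stall [(np.int32(41), np.float64(424.3), np.float64(148.4), np.int64(419), np.int64(145), np.int64(12), np.int64(7))]
post [ 0.5196 -0.2753  0.1134] [0.0006 0.0006]
tall [ 0.5001 -0.3353  0.1484] [0.0002 0.0002]
sock [0.5967 0.0069 0.0509] [0.0005 0.0005]
cap [0.5649 0.128  0.1033] [0.0001 0.0001]
```

View pics/c0.png

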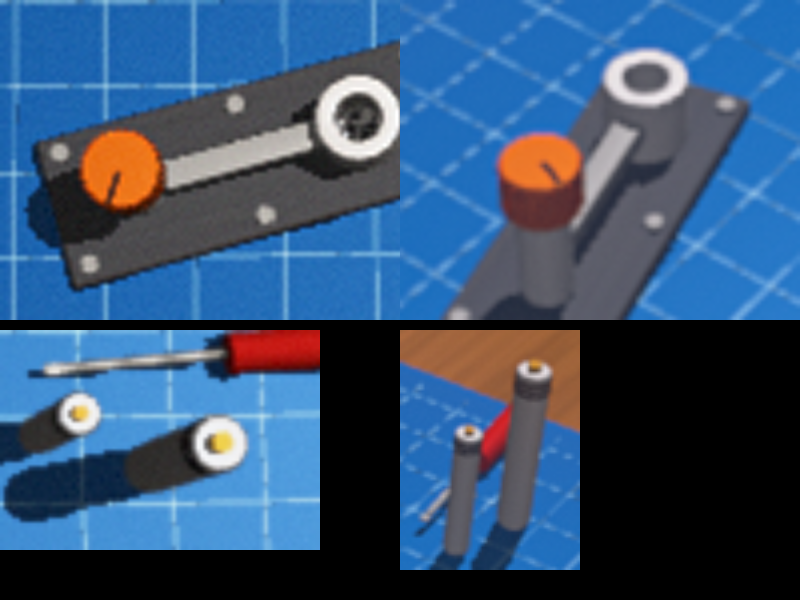

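The crops show post, socket ring and cap cleanly. Heights come out at 113, 51 and 103 mm against 116, 55 and ~103 expected. The socket–cap distance is 125 mm, as given. I'm setting out towards the post.

{"fn": "play_rows", "kwargs": {
  "steps": [
    {"slide": [15,-8,0],"turn": 0},
    {"slide": [25,-13,0],"turn": 0},
    {"slide": [28,-14,0],"turn": 0},
    {"slide": [28,-14,0],"turn": 0},
    {"slide": [28,-14,0],"turn": 0},
    {"slide": [28,-14,0],"turn": 0},
    {"slide": [28,-14,0],"turn": 0},
    {"slide": [28,-14,0],"turn": 0}
  ],
  "gripper": 60,
  "force": 30
}}

```text
t: 0.95
ee_pos: [0.3505, -0.4357, 0.2224]
tcp_rot: [-180.0, -0.0, 16.8]
ft_force: [0.7, -0.6, -0.6]
grip_width: 0.0525
gripper_force: 0.0
```

{"fn": "play_rows", "kwargs": {
  "steps": [
    {"slide": [28,-14,0],"turn": 0},
    {"slide": [28,-14,0],"turn": 0},
    {"slide": [28,-14,0],"turn": 0},
    {"slide": [28,-14,0],"turn": 0},
    {"slide": [28,-14,0],"turn": 0},
    {"slide": [28,-14,0],"turn": 0},
    {"slide": [25,-13,0],"turn": 0},
    {"slide": [15,-8,0],"turn": 0}
  ]
}}

```text
t: 1.75
ee_pos: [0.5193, -0.2745, 0.2224]
tcp_rot: [-180.0, -0.0, 16.9]
ft_force: [-0.2, 0.5, -1.0]
grip_width: 0.0524
gripper_force: 0.0
```

{"fn": "play_rows", "kwargs": {
  "steps": [
    {"slide": [0,0,0],"turn": -0.1},
    {"slide": [0,0,0],"turn": -0.14},
    {"slide": [0,0,0],"turn": -0.14},
    {"slide": [0,0,0],"turn": -0.14},
    {"slide": [0,0,0],"turn": -0.14},
    {"slide": [0,0,0],"turn": -0.14},
    {"slide": [0,0,0],"turn": -0.13},
    {"slide": [0,0,0],"turn": -0.03}
  ]
}}

```text
t: 2.55
ee_pos: [0.5178, -0.2769, 0.2224]
tcp_rot: [-180.0, -0.0, 71.9]
ft_force: [-0.6, 0.2, 0.7]
grip_width: 0.0519
gripper_force: 0.0
```

```bash
python3 - <<'E'
from m import *
s=state();print(s['t'],s['ee_pos'],s['tcp_rot'],s['joint_positions'].round(1))
p,im=snap('wrist','w1.png')
for z,nm,X in((.116,'post',(.5196,-.2753,.116)),(.15,'tall',(.5,-.335,.15))):print(nm,proj(p,X))
for lo,hi in(((0,0,150),(180,70,255)),((18,80,80),(35,255,255))):
    for b in blobs(im,(0,0,640,480),lo,hi,100):print(b,onz(p,b[1],b[2],.116).round(4))
E
```

```text
2.55 [ 0.51780554 -0.27687544  0.22240762] [-1.79973050e+02 -3.30756589e-03  7.19131136e+01] [-35.8   7.5  93.3  -0.   79.2 -17.7]
post (np.float64(317.4859122572755), np.float64(230.56025309159162))
tall (np.float64(317.4004655098584), np.float64(333.27837523074095))
(np.int32(1432), np.float64(522.3), np.float64(108.0), np.int64(497), np.int64(57), np.int64(76), np.int64(85)) [ 0.6728 -0.2375  0.116 ]
(np.int32(452), np.float64(369.9), np.float64(233.0), np.int64(352), np.int64(192), np.int64(37), np.int64(86)) [ 0.5548 -0.2887  0.116 ]
(np.int32(441), np.float64(319.8), np.float64(230.5), np.int64(306), np.int64(218), np.int64(28), np.int64(26)) [ 0.5212 -0.2758  0.116 ]
(np.int32(296), np.float64(321.8), np.float64(324.7), np.int64(304), np.int64(318), np.int64(35), np.int64(14)) [ 0.4993 -0.3485  0.116 ]
(np.int32(237), np.float64(175.0), np.float64(355.1), np.int64(172), np.int64(325), np.int64(9), np.int64(58)) [ 0.3801 -0.3381  0.116 ]
(np.int32(247), np.float64(457.9), np.float64(354.2), np.int64(453), np.int64(324), np.int64(9), np.int64(59)) [ 0.5938 -0.4071  0.116 ]
```

View pics/w1.png

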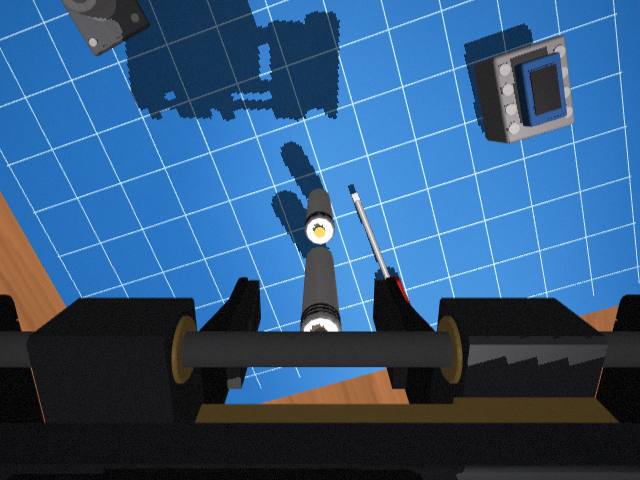

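The wrist view shows the small post top at (320,230) with the tall post behind it at (321,325). The fingers straddle both, and the red driver shaft passes to the right at (370,233). The post's position from this view agrees within 2 mm, so I descend and grip.

{"fn": "play_rows", "kwargs": {
  "steps": [
    {"slide": [2,2,6],"turn": 0},
    {"slide": [0,0,16],"turn": 0},
    {"slide": [0,0,22],"turn": 0},
    {"slide": [0,0,25],"turn": 0},
    {"slide": [0,0,25],"turn": 0},
    {"slide": [0,0,22],"turn": 0},
    {"slide": [0,0,15],"turn": 0},
    {"slide": [0,0,6],"turn": 0}
  ]
}}

```text
t: 3.4
ee_pos: [0.5191, -0.2749, 0.0826]
tcp_rot: [-179.8, -0.1, 71.7]
ft_force: [0.4, -0.3, -0.4]
grip_width: 0.0523
gripper_force: 0.0
```

{"fn": "play_rows", "kwargs": {
  "steps": [
    {"slide": [0,0,0],"turn": 0},
    {"slide": [0,0,0],"turn": 0},
    {"slide": [0,0,0],"turn": 0},
    {"slide": [0,0,0],"turn": 0},
    {"slide": [0,0,0],"turn": 0},
    {"slide": [0,0,0],"turn": 0},
    {"slide": [0,0,0],"turn": 0},
    {"slide": [0,0,0],"turn": 0}
  ],
  "gripper": 0,
  "force": 20
}}

```text
t: 4.2
ee_pos: [0.5211, -0.2764, 0.0864]
tcp_rot: [179.9, 0.0, 71.8]
ft_force: [-0.7, 0.4, 5.2]
grip_width: 0.0212
gripper_force: 20.0
```

{"fn": "play_rows", "kwargs": {
  "steps": [
    {"slide": [0,0,-4],"turn": 0},
    {"slide": [0,0,-10],"turn": 0},
    {"slide": [0,0,-14],"turn": 0},
    {"slide": [0,0,-14],"turn": 0},
    {"slide": [0,0,-14],"turn": 0},
    {"slide": [0,0,-14],"turn": 0},
    {"slide": [0,0,-10],"turn": 0},
    {"slide": [5,0,-5],"turn": 0}
  ]
}}

```text
t: 5.0
ee_pos: [0.5227, -0.2719, 0.1724]
tcp_rot: [179.9, 0.0, 71.7]
ft_force: [0.0, -0.2, -0.9]
grip_width: 0.0211
gripper_force: 20.0
```

{"fn": "play_rows", "kwargs": {
  "steps": [
    {"slide": [15,-2,0],"turn": 0},
    {"slide": [30,-2,0],"turn": 0},
    {"slide": [35,-2,0],"turn": 0},
    {"slide": [35,-2,0],"turn": 0},
    {"slide": [35,-2,0],"turn": 0},
    {"slide": [35,-2,0],"turn": 0},
    {"slide": [28,-2,0],"turn": 0},
    {"slide": [12,-2,0],"turn": 0}
  ]
}}

```text
t: 5.8
ee_pos: [0.5769, -0.0488, 0.1695]
tcp_rot: [-179.9, -0.0, 71.9]
ft_force: [0.7, -0.7, -0.0]
grip_width: 0.0215
gripper_force: 20.0
```

{"fn": "play_rows", "kwargs": {
  "steps": [
    {"slide": [0,0,0],"turn": 0},
    {"slide": [0,0,0],"turn": 0},
    {"slide": [0,0,0],"turn": 0},
    {"slide": [0,0,0],"turn": 0},
    {"slide": [0,0,0],"turn": 0},
    {"slide": [0,0,0],"turn": 0},
    {"slide": [0,0,0],"turn": 0},
    {"slide": [0,0,0],"turn": 0}
  ]
}}

```text
t: 6.6
ee_pos: [0.5773, -0.0527, 0.1706]
tcp_rot: [180.0, -0.0, 71.8]
ft_force: [0.2, -0.2, -1.1]
grip_width: 0.0211
gripper_force: 20.0
```

```bash
python3 - <<'E'
from m import *
s=state();print(s['t'],s['ee_pos'],s['tcp_rot'],s['joint_positions'].round(1))
p,im=snap('wrist','w2.png')
S=(.5967,.0069,.055);C=(.5649,.128,.103)
print(proj(p,S),proj(p,C))
for b in blobs(im,(0,0,640,480),(0,0,150),(180,70,255),100):print(b,onz(p,b[1],b[2],.055).round(4))
for b in blobs(im,(0,0,640,480),(3,150,80),(18,255,255),100):print('o',b,onz(p,b[1],b[2],.103).round(4))
pt=camera_params('top');ps=camera_params('side')
print(onz(pt,299.1,194,.055),onz(ps,301,239,.055))
E
```

```text
6.6 [ 0.57731374 -0.05266681  0.170554  ] [ 1.79996014e+02 -1.09767268e-03  7.17672634e+01] [-13.    8.9  97.5   0.   73.6   5.2]
(np.float64(315.38256721599333), np.float64(143.00542488965772)) (np.float64(177.80973994775488), np.float64(-67.56424620938634))
(np.int32(148), np.float64(307.4), np.float64(40.5), np.int64(301), np.int64(34), np.int64(14), np.int64(14)) [0.6121 0.0698 0.055 ]
(np.int32(387), np.float64(321.2), np.float64(118.9), np.int64(305), np.int64(108), np.int64(30), np.int64(24)) [0.6055 0.0209 0.055 ]
(np.int32(171), np.float64(430.1), np.float64(204.8), np.int64(413), np.int64(140), np.int64(44), np.int64(112)) [ 0.6621 -0.0608  0.055 ]
(np.int32(140), np.float64(376.3), np.float64(155.8), np.int64(370), np.int64(149), np.int64(13), np.int64(14)) [ 0.6345 -0.0148  0.055 ]
(np.int32(122), np.float64(310.2), np.float64(198.7), np.int64(304), np.int64(193), np.int64(13), np.int64(13)) [ 0.5808 -0.0292  0.055 ]
(np.int32(867), np.float64(79.0), np.float64(237.9), np.int64(55), np.int64(207), np.int64(50), np.int64(62)) [ 0.4077 -0.0034  0.055 ]
(np.int32(100), np.float64(445.4), np.float64(280.5), np.int64(408), np.int64(268), np.int64(74), np.int64(29)) [ 0.6595 -0.1227  0.055 ]
(np.int32(679), np.float64(106.8), np.float64(289.4), np.int64(88), np.int64(273), np.int64(38), np.int64(35)) [ 0.408  -0.0477  0.055 ]
(np.int32(220), np.float64(570.1), np.float64(380.7), np.int64(565), np.int64(367), np.int64(11), np.int64(29)) [ 0.7388 -0.245   0.055 ]
o (np.int32(3724), np.float64(630.4), np.float64(95.2), np.int64(613), np.int64(0), np.int64(27), np.int64(279)) [ 0.7716 -0.0203  0.103 ]
o (np.int32(1624), np.float64(23.3), np.float64(206.4), np.int64(0), np.int64(186), np.int64(51), np.int64(42)) [0.4194 0.0295 0.103 ]
[0.59871158 0.00794773 0.055     ] [0.59698831 0.00909236 0.055     ]
```

View pics/w2.png

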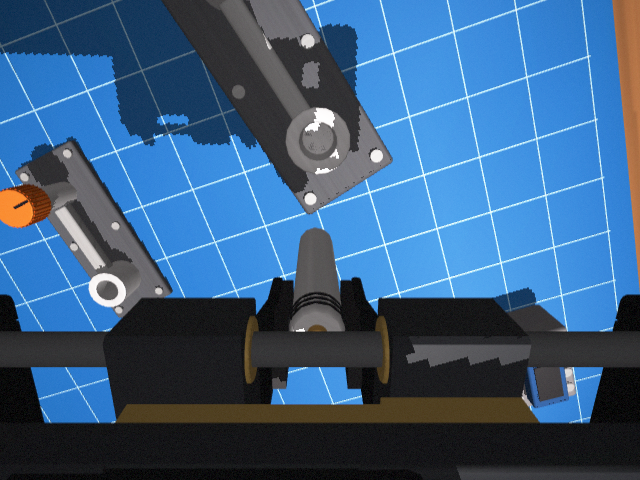

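The wrist view shows the socket rim centred near (318,139), partly in shadow. The held post's foot is near (315,229).

```bash
python3 - <<'E'
from m import *
im=cv2.imread('pics/w2.png');p=camera_params('wrist');s=state();print(s['ee_pos'])
for u,v in((318,139),(318,137),(318,141)):print(onz(p,u,v,.055))
print('pred',proj(p,(.5978,.0085,.055)))
e=s['ee_pos']; zf=e[2]-.0864   # foot height
for r,z in((.008,zf),(.011,zf+.004),(.011,zf+.116)):
    q=np.array([proj(p,(e[0]+r*np.cos(a),e[1]+r*np.sin(a),z)) for a in np.linspace(0,6.28,40)]);print('post at TCP: circle bbox',z,q.min(0).round(1),q.max(0).round(1))
a=[cv2.resize(im[90:190,270:370],None,fx=4,fy=4),cv2.resize(im[220:345,270:370],None,fx=4,fy=4)]
o=np.zeros((500,800,3),np.uint8);o[:400,:400]=a[0];o[:500,400:]=a[1];o=cv2.convertScaleAbs(o,alpha=1.5,beta=20);cv2.imwrite('pics/c2.png',o)
E
```

```text
[ 0.577321   -0.05260548  0.17057913]
[0.59926427 0.00897842 0.055     ]
[0.5996831  0.01025456 0.055     ]
[0.5988442  0.00769855 0.055     ]
pred (np.float64(316.2059854971342), np.float64(140.355642570172))
post at TCP: circle bbox 0.08417913236784338 [303.8 230.5] [327.7 253.2]
post at TCP: circle bbox 0.08817913236784339 [299.1 227.8] [332.4 259.4]
post at TCP: circle bbox 0.2001791323678434 [286.6 309.7] [343.9 360.3]
```

View pics/c2.png

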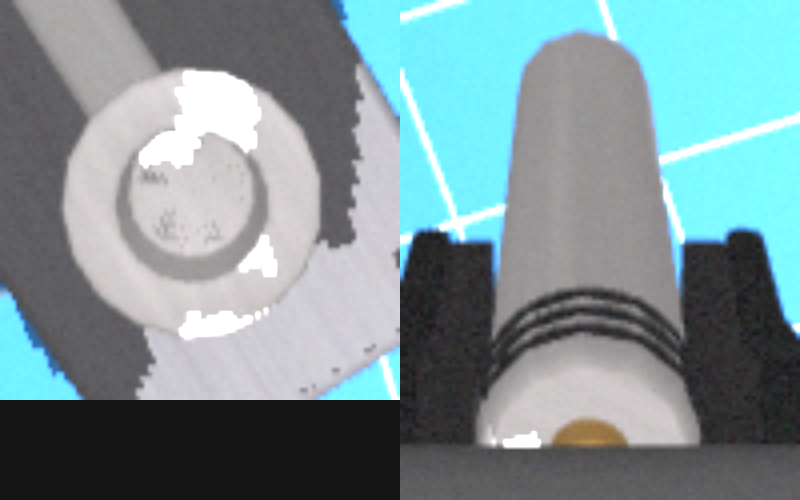

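The rim centre is (318,141), which gives the socket at (0.599, 0.008). The post sits on the TCP axis to within 1 mm.

{"fn": "play_rows", "kwargs": {
  "steps": [
    {"slide": [5,0,0],"turn": 0},
    {"slide": [10,1,0],"turn": 0},
    {"slide": [12,0,0],"turn": 0},
    {"slide": [12,1,0],"turn": 0},
    {"slide": [12,0,0],"turn": 0},
    {"slide": [9,0,0],"turn": 0},
    {"slide": [4,0,0],"turn": 0},
    {"slide": [0,0,0],"turn": 0}
  ]
}}

```text
t: 7.45
ee_pos: [0.5993, 0.0084, 0.1705]
tcp_rot: [-180.0, 0.0, 71.8]
ft_force: [-0.4, 0.4, -1.5]
grip_width: 0.0209
gripper_force: 20.0
```

{"fn": "play_rows", "kwargs": {
  "steps": [
    {"slide": [0,0,4],"turn": 0},
    {"slide": [0,0,6],"turn": 0},
    {"slide": [0,0,5],"turn": 0},
    {"slide": [0,0,4],"turn": 0},
    {"slide": [0,0,3],"turn": 0},
    {"slide": [0,0,0],"turn": 0},
    {"slide": [0,0,0],"turn": 0},
    {"slide": [0,0,0],"turn": 0}
  ]
}}

```text
t: 8.25
ee_pos: [0.5994, 0.0076, 0.1488]
tcp_rot: [180.0, -0.0, 71.8]
ft_force: [0.4, 0.4, -1.3]
grip_width: 0.0214
gripper_force: 20.0
```

```bash
python3 - <<'E'
from m import *
s=state();e=s['ee_pos'];print(s['t'],e,s['tcp_rot'],s['ft_force'],'foot z',e[2]-.0864)
r=np.radians(s['tcp_rot'][2]);d=np.array([.599,.008])-e[:2];print('tool dx,dy mm',1e3*(d@[np.cos(r),np.sin(r)]),1e3*(d@[np.sin(r),-np.cos(r)]))
E
```

```text
8.25 [0.59943297 0.00761896 0.14881554] [ 1.79973181e+02 -4.94633705e-03  7.17800478e+01] [ 0.37021649  0.40764323 -1.32472094] foot z 0.06241553631897426
tool dx,dy mm 0.22656194457970738 -0.530397033809516
```

Well aligned, with the foot 7 mm above the rim, so I lower gently.

{"fn": "play_rows", "kwargs": {
  "steps": [
    {"slide": [0,0,3],"turn": 0},
    {"slide": [0,0,3],"turn": 0},
    {"slide": [0,0,3],"turn": 0},
    {"slide": [0,0,3],"turn": 0},
    {"slide": [0,0,3],"turn": 0},
    {"slide": [0,0,3],"turn": 0},
    {"slide": [0,0,2],"turn": 0},
    {"slide": [0,0,0],"turn": 0}
  ]
}}

```text
t: 9.05
ee_pos: [0.599, 0.0077, 0.1281]
tcp_rot: [-180.0, 0.0, 71.8]
ft_force: [0.1, 0.4, -1.3]
grip_width: 0.0216
gripper_force: 20.0
```

{"fn": "play_rows", "kwargs": {
  "steps": [
    {"slide": [0,0,4],"turn": 0},
    {"slide": [0,0,5],"turn": 0},
    {"slide": [0,0,5],"turn": 0},
    {"slide": [0,0,5],"turn": 0},
    {"slide": [0,0,4],"turn": 0},
    {"slide": [0,0,3],"turn": 0},
    {"slide": [0,0,2],"turn": 0},
    {"slide": [0,0,0],"turn": 0}
  ]
}}

```text
t: 9.85
ee_pos: [0.599, 0.0077, 0.1002]
tcp_rot: [-180.0, 0.0, 71.8]
ft_force: [0.3, -0.6, -0.7]
grip_width: 0.0212
gripper_force: 20.0
```

{"fn": "play_rows", "kwargs": {
  "steps": [
    {"slide": [0,0,1],"turn": 0},
    {"slide": [0,0,0.5],"turn": 0},
    {"slide": [0,0,0.5],"turn": 0},
    {"slide": [0,0,0],"turn": 0},
    {"slide": [0,0,0],"turn": 0},
    {"slide": [0,0,0],"turn": 0},
    {"slide": [0,0,0],"turn": 0},
    {"slide": [0,0,0],"turn": 0}
  ]
}}

```text
t: 10.65
ee_pos: [0.5992, 0.0076, 0.0986]
tcp_rot: [180.0, 0.0, 71.8]
ft_force: [-0.5, -0.6, -1.4]
grip_width: 0.0212
gripper_force: 20.0
```

{"fn": "play_rows", "kwargs": {
  "steps": [
    {"slide": [0,0,0.5],"turn": 0},
    {"slide": [0,0,0.5],"turn": 0},
    {"slide": [0,0,0],"turn": 0},
    {"slide": [0,0,0],"turn": 0},
    {"slide": [0,0,0],"turn": 0},
    {"slide": [0,0,0],"turn": 0},
    {"slide": [0,0,0],"turn": 0},
    {"slide": [0,0,0],"turn": 0}
  ]
}}

```text
t: 11.45
ee_pos: [0.5997, 0.0077, 0.0984]
tcp_rot: [179.9, -0.0, 71.8]
ft_force: [-1.6, 0.9, 5.1]
grip_width: 0.0211
gripper_force: 20.0
```

{"fn": "play_rows", "kwargs": {
  "steps": [
    {"slide": [0,0,0],"turn": 0},
    {"slide": [0,0,0],"turn": 0},
    {"slide": [0,0,0],"turn": 0},
    {"slide": [0,0,0],"turn": 0},
    {"slide": [0,0,0],"turn": 0},
    {"slide": [0,0,0],"turn": 0},
    {"slide": [0,0,0],"turn": 0},
    {"slide": [0,0,0],"turn": 0}
  ],
  "gripper": 60
}}

```text
t: 12.25
ee_pos: [0.5992, 0.0077, 0.0975]
tcp_rot: [-180.0, 0.0, 71.8]
ft_force: [0.3, 0.3, -0.1]
grip_width: 0.052
gripper_force: 0.0
```

{"fn": "play_rows", "kwargs": {
  "steps": [
    {"slide": [0,0,-5],"turn": 0},
    {"slide": [0,0,-12],"turn": 0},
    {"slide": [0,0,-20],"turn": 0},
    {"slide": [0,0,-20],"turn": 0},
    {"slide": [0,0,-20],"turn": 0},
    {"slide": [0,0,-14],"turn": 0},
    {"slide": [0,0,-8],"turn": 0},
    {"slide": [0,0,-3],"turn": 0}
  ]
}}

```text
t: 13.05
ee_pos: [0.5997, 0.0076, 0.2008]
tcp_rot: [179.9, -0.0, 71.8]
ft_force: [0.6, 0.4, 0.3]
grip_width: 0.0524
gripper_force: 0.0
```

```bash
python3 - <<'E'
from m import *
s=state();print(s['t'],s['ee_pos'],s['joint_positions'].round(1))
p,im=snap('wrist','w3.png');pt,T=snap('top','t3.png');ps,S=snap('side','s3.png')
print('post top pred T',proj(pt,(.599,.008,.128)),blobs(T,(280,170,320,215),(15,80,80),(35,255,255),3))
print('S',proj(ps,(.599,.008,.128)),blobs(S,(270,170,330,260),(18,80,80),(35,255,255),2))
for b in blobs(im,(0,0,640,480),(3,150,80),(18,255,255),300):print('o',b,onz(p,b[1],b[2],.103).round(4))
o=np.zeros((480,800,3),np.uint8);o[:,:400]=cv2.resize(S[170:290,240:340],None,fx=4,fy=4);o[:,400:]=cv2.resize(im,(400,300))[0:300].repeat(1,0) if 0 else cv2.copyMakeBorder(cv2.resize(im,(400,300)),0,180,0,0,0)
cv2.imwrite('pics/c3.png',o)
E
```

```text
13.05 [0.59969081 0.0075857  0.20082063] [-6.8 10.  92.8 -0.  77.  11.4]
post top pred T (np.float64(297.98541176033206), np.float64(188.11385102076724)) [(np.int32(11), np.float64(302.0), np.float64(209.6), np.int64(299), np.int64(208), np.int64(6), np.int64(4))]
S (np.float64(299.9131527455617), np.float64(212.0235088864985)) []
o (np.int32(19471), np.float64(606.1), np.float64(138.6), np.int64(556), np.int64(0), np.int64(84), np.int64(332)) [0.7995 0.0119 0.103 ]
o (np.int32(3328), np.float64(205.3), np.float64(75.9), np.int64(172), np.int64(41), np.int64(66), np.int64(71)) [0.5677 0.128  0.103 ]
o (np.int32(1005), np.float64(59.5), np.float64(275.2), np.int64(39), np.int64(259), np.int64(47), np.int64(33)) [0.4162 0.0378 0.103 ]
```

View pics/c3.png

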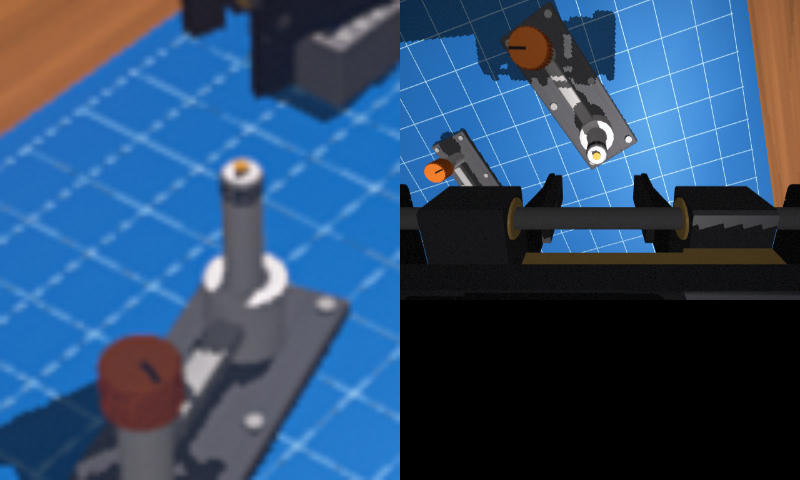

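The side crop shows the post upright in the socket, with its top at (300.5,212.5) against a predicted (299.9,212). It is fully down. Next I go above the cap and wind the wrist back so it has room to screw.

{"fn": "play_rows", "kwargs": {
  "steps": [
    {"slide": [6,-4,0],"turn": 0},
    {"slide": [14,-10,0],"turn": 0},
    {"slide": [18,-12,0],"turn": 0},
    {"slide": [20,-13,0],"turn": 0},
    {"slide": [20,-13,0],"turn": 0},
    {"slide": [14,-10,0],"turn": 0},
    {"slide": [9,-6,0],"turn": 0},
    {"slide": [3,-2,0],"turn": 0}
  ],
  "gripper": 75
}}

```text
t: 14.0
ee_pos: [0.5647, 0.1297, 0.1994]
tcp_rot: [-180.0, 0.0, 71.9]
ft_force: [-0.1, -0.6, -0.1]
grip_width: 0.0649
gripper_force: 0.0
```

{"fn": "play_rows", "kwargs": {
  "steps": [
    {"slide": [0,0,0],"turn": -0.1},
    {"slide": [0,0,0],"turn": -0.145},
    {"slide": [0,0,0],"turn": -0.145},
    {"slide": [0,0,0],"turn": -0.145},
    {"slide": [0,0,0],"turn": -0.145},
    {"slide": [0,0,0],"turn": -0.145},
    {"slide": [0,0,0],"turn": -0.145},
    {"slide": [0,0,0],"turn": -0.145}
  ]
}}

```text
t: 14.8
ee_pos: [0.5655, 0.1276, 0.1995]
tcp_rot: [-180.0, 0.0, 136.0]
ft_force: [-0.1, -0.2, 1.6]
grip_width: 0.0652
gripper_force: 0.0
```

{"fn": "play_rows", "kwargs": {
  "steps": [
    {"slide": [0,0,0],"turn": -0.145},
    {"slide": [0,0,0],"turn": -0.145},
    {"slide": [0,0,0],"turn": -0.145},
    {"slide": [0,0,0],"turn": -0.145},
    {"slide": [0,0,0],"turn": -0.145},
    {"slide": [0,0,0],"turn": -0.145},
    {"slide": [0,0,0],"turn": -0.145},
    {"slide": [0,0,0],"turn": -0.1}
  ]
}}

```text
t: 15.6
ee_pos: [0.5655, 0.1276, 0.1994]
tcp_rot: [-180.0, -0.0, -160.2]
ft_force: [-0.2, 0.5, -0.4]
grip_width: 0.0653
gripper_force: 0.0
```

```bash
python3 - <<'E'
from m import *
s=state();print(s['t'],s['ee_pos'],s['tcp_rot'],s['joint_positions'].round(1))
p,im=snap('wrist','w4.png')
print('pred',proj(p,(.566,.1285,.103)))
for b in blobs(im,(0,0,640,480),(3,150,60),(18,255,255),300):print('o',b,onz(p,b[1],b[2],.103).round(4))
pt=camera_params('top');print(onz(pt,240,207,.103))
E
```

```text
15.6 [0.56546623 0.12760242 0.19944446] [-1.79980907e+02 -6.61282853e-03 -1.60194096e+02] [   4.9    7.5   95.9   -0.    76.7 -104.9]
pred (np.float64(317.97973469320965), np.float64(237.9354621783454))
o (np.int32(2750), np.float64(317.3), np.float64(232.1), np.int64(288), np.int64(200), np.int64(60), np.int64(64)) [0.5622 0.1266 0.103 ]
[0.56584411 0.12794226 0.103     ]
```

View pics/w4.png

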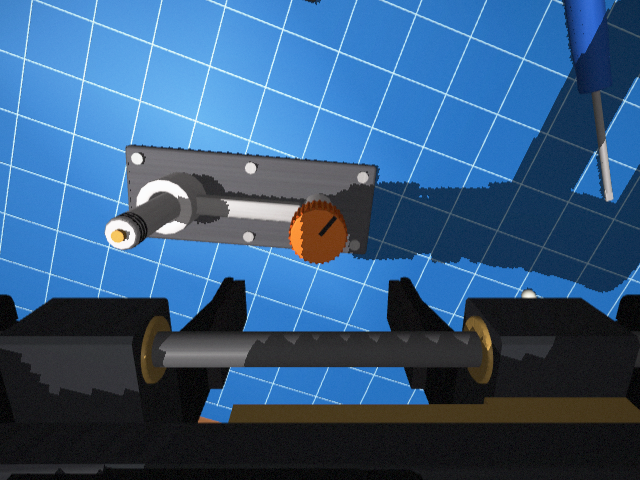

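The wrist view shows the cap centre at about (318,236) and its line end near (337,217). That is within 2 mm of the TCP axis, so I descend and grip.

{"fn": "play_rows", "kwargs": {
  "steps": [
    {"slide": [0,0,6],"turn": 0},
    {"slide": [0,0,15],"turn": 0},
    {"slide": [0,0,20],"turn": 0},
    {"slide": [0,0,24],"turn": 0},
    {"slide": [0,0,24],"turn": 0},
    {"slide": [0,0,20],"turn": 0},
    {"slide": [0,0,14],"turn": 0},
    {"slide": [0,0,6],"turn": 0}
  ]
}}

```text
t: 16.45
ee_pos: [0.5636, 0.1281, 0.0679]
tcp_rot: [179.9, -0.2, -160.5]
ft_force: [-0.6, 0.4, -0.2]
grip_width: 0.0653
gripper_force: 0.0
```

{"fn": "play_rows", "kwargs": {
  "steps": [
    {"slide": [0,0,0],"turn": 0},
    {"slide": [0,0,0],"turn": 0},
    {"slide": [0,0,0],"turn": 0},
    {"slide": [0,0,0],"turn": 0},
    {"slide": [0,0,0],"turn": 0},
    {"slide": [0,0,0],"turn": 0},
    {"slide": [0,0,0],"turn": 0},
    {"slide": [0,0,0],"turn": 0}
  ],
  "gripper": 0,
  "force": 25
}}

```text
t: 17.25
ee_pos: [0.566, 0.1286, 0.0715]
tcp_rot: [-180.0, 0.1, -160.4]
ft_force: [-1.3, 1.9, 5.3]
grip_width: 0.0395
gripper_force: 25.0
```

```bash
python3 -c "
from h import *
s=state();print({k:np.round(v,3) for k,v in s.items()})"
```

```text
{'t': np.float64(17.25), 'joint_positions': array([ 5.00800e+00,  1.53900e+01,  1.01412e+02,  1.80000e-02,
        6.31010e+01, -1.04553e+02]), 'dq': array([ 0.016, -0.052, -0.078,  0.075,  0.053,  0.064]), 'tau': array([-8.1900e-01, -4.3781e+01, -3.1669e+01, -4.5800e-01, -1.3800e-01,
       -1.6000e-02]), 'ee_pos': array([0.566, 0.129, 0.072]), 'tcp_rot': array([-1.79991e+02,  9.90000e-02, -1.60447e+02]), 'ft_force': array([-1.347,  1.944,  5.331]), 'wrist_torque': array([ 0.355, -0.026,  0.001]), 'gripper_force': np.float64(24.999), 'grip_width': np.float64(0.039)}
```

{"fn": "play_rows", "kwargs": {
  "steps": [
    {"slide": [0,0,0.1],"turn": 0.1},
    {"slide": [0,0,0.1],"turn": 0.14},
    {"slide": [0,0,0.1],"turn": 0.14},
    {"slide": [0,0,0.1],"turn": 0.14},
    {"slide": [0,0,0.1],"turn": 0.14},
    {"slide": [0,0,0.1],"turn": 0.14},
    {"slide": [0,0,0.1],"turn": 0.14},
    {"slide": [0,0,0.1],"turn": 0.14}
  ]
}}

```text
t: 18.05
ee_pos: [0.5659, 0.1282, 0.0707]
tcp_rot: [180.0, 0.1, 137.4]
ft_force: [-0.4, 0.6, 5.8]
grip_width: 0.0392
gripper_force: 25.0
```

```bash
cat > st.py <<'E'
from h import *
s=state();print({k:np.round(s[k],3) for k in ('t','ee_pos','tcp_rot','ft_force','wrist_torque','tau','gripper_force')},s['joint_positions'][5])
E
python3 st.py
```

```text
{'t': np.float64(18.05), 'ee_pos': array([0.566, 0.128, 0.071]), 'tcp_rot': array([1.79956e+02, 6.80000e-02, 1.37355e+02]), 'ft_force': array([-0.429,  0.551,  5.762]), 'wrist_torque': array([0.024, 0.055, 0.061]), 'tau': array([ -0.202, -43.837, -31.805,   0.071,  -0.247,  -1.768]), 'gripper_force': np.float64(24.991)} -42.349890007798415
```

{"fn": "play_rows", "kwargs": {
  "steps": [
    {"slide": [0,0,0.1],"turn": 0.14},
    {"slide": [0,0,0.1],"turn": 0.14},
    {"slide": [0,0,0.1],"turn": 0.14},
    {"slide": [0,0,0.1],"turn": 0.14},
    {"slide": [0,0,0.1],"turn": 0.14},
    {"slide": [0,0,0.1],"turn": 0.14},
    {"slide": [0,0,0.1],"turn": 0.08},
    {"slide": [0,0,0],"turn": 0.04}
  ]
}}

```text
t: 18.85
ee_pos: [0.5656, 0.1281, 0.0699]
tcp_rot: [180.0, 0.0, 82.5]
ft_force: [-2.1, -0.1, 6.2]
grip_width: 0.0395
gripper_force: 25.0
```

```bash
python3 st.py
```

```text
{'t': np.float64(18.85), 'ee_pos': array([0.566, 0.128, 0.07 ]), 'tcp_rot': array([1.79956e+02, 1.80000e-02, 8.25170e+01]), 'ft_force': array([-2.095, -0.128,  6.196]), 'wrist_torque': array([-0.041,  0.262,  0.079]), 'tau': array([ -0.113, -43.839, -32.173,   0.162,  -0.61 ,  -0.049]), 'gripper_force': np.float64(24.998)} 12.4868165207948
```

{"fn": "play_rows", "kwargs": {
  "steps": [
    {"slide": [0,0,0.1],"turn": 0.08},
    {"slide": [0,0,0.1],"turn": 0.08},
    {"slide": [0,0,0],"turn": 0.08},
    {"slide": [0,0,0.1],"turn": 0.08},
    {"slide": [0,0,0],"turn": 0.08},
    {"slide": [0,0,0.1],"turn": 0.08},
    {"slide": [0,0,0],"turn": 0.08},
    {"slide": [0,0,0.1],"turn": 0.08}
  ]
}}

```text
t: 19.65
ee_pos: [0.5654, 0.1282, 0.0694]
tcp_rot: [180.0, 0.0, 45.9]
ft_force: [-3.5, -0.6, 6.9]
grip_width: 0.0394
gripper_force: 25.0
```

```bash
python3 st.py
```

```text
{'t': np.float64(19.65), 'ee_pos': array([0.565, 0.128, 0.069]), 'tcp_rot': array([1.79959e+02, 1.00000e-02, 4.59070e+01]), 'ft_force': array([-3.482, -0.589,  6.929]), 'wrist_torque': array([-0.252,  0.682,  0.707]), 'tau': array([ -1.509, -44.569, -31.58 ,   0.062,  -0.49 ,  -0.337]), 'gripper_force': np.float64(24.996)} 49.12159287222497
```

{"fn": "play_rows", "kwargs": {
  "steps": [
    {"slide": [0,0,0],"turn": 0.03},
    {"slide": [0,0,0],"turn": 0.03},
    {"slide": [0,0,0],"turn": 0},
    {"slide": [0,0,0],"turn": 0},
    {"slide": [0,0,0],"turn": 0},
    {"slide": [0,0,0],"turn": 0},
    {"slide": [0,0,0],"turn": 0},
    {"slide": [0,0,0],"turn": 0}
  ]
}}

```text
t: 20.45
ee_pos: [0.5655, 0.1284, 0.0693]
tcp_rot: [180.0, -0.0, 42.6]
ft_force: [-1.3, 0.1, 5.3]
grip_width: 0.0392
gripper_force: 25.0
```

```bash
python3 st.py;python3 -c "
from m import *
pt,T=snap('top','t5.png');ps,S=snap('side','s5.png')"
```

```text
{'t': np.float64(20.45), 'ee_pos': array([0.566, 0.128, 0.069]), 'tcp_rot': array([ 1.79962e+02, -1.40000e-02,  4.26240e+01]), 'ft_force': array([-1.304,  0.122,  5.33 ]), 'wrist_torque': array([0.025, 0.311, 0.4  ]), 'tau': array([ -0.882, -44.009, -32.271,   0.099,  -0.618,   0.439]), 'gripper_force': np.float64(24.999)} 52.39731943228067
```

The wrist torque rose to 0.7 N m, then held at 0.4 while the grip slipped. That is the hard stop, so I back off a quarter turn.

{"fn": "play_rows", "kwargs": {
  "steps": [
    {"slide": [0,0,0],"turn": -0.05},
    {"slide": [0,0,-0.1],"turn": -0.12},
    {"slide": [0,0,-0.1],"turn": -0.12},
    {"slide": [0,0,-0.1],"turn": -0.12},
    {"slide": [0,0,-0.1],"turn": -0.12},
    {"slide": [0,0,-0.1],"turn": -0.12},
    {"slide": [0,0,-0.1],"turn": -0.12},
    {"slide": [0,0,-0.1],"turn": -0.12}
  ]
}}

```text
t: 21.35
ee_pos: [0.5657, 0.1283, 0.0701]
tcp_rot: [179.9, 0.0, 93.8]
ft_force: [-1.3, -0.1, 5.2]
grip_width: 0.0394
gripper_force: 25.0
```

{"fn": "play_rows", "kwargs": {
  "steps": [
    {"slide": [0,0,-0.1],"turn": -0.12},
    {"slide": [0,0,-0.1],"turn": -0.12},
    {"slide": [0,0,-0.1],"turn": -0.12},
    {"slide": [0,0,-0.1],"turn": -0.12},
    {"slide": [0,0,-0.1],"turn": -0.12},
    {"slide": [0,0,0],"turn": -0.07},
    {"slide": [0,0,0],"turn": -0.03},
    {"slide": [0,0,0],"turn": 0}
  ]
}}

```text
t: 22.15
ee_pos: [0.5658, 0.1283, 0.0706]
tcp_rot: [179.9, 0.0, 133.7]
ft_force: [-0.4, 1.0, 6.1]
grip_width: 0.0393
gripper_force: 25.0
```

{"fn": "play_rows", "kwargs": {
  "steps": [
    {"slide": [0,0,0],"turn": 0},
    {"slide": [0,0,0],"turn": 0},
    {"slide": [0,0,0],"turn": 0},
    {"slide": [0,0,0],"turn": 0},
    {"slide": [0,0,0],"turn": 0},
    {"slide": [0,0,0],"turn": 0},
    {"slide": [0,0,0],"turn": 0},
    {"slide": [0,0,0],"turn": 0}
  ]
}}

```text
t: 22.95
ee_pos: [0.5658, 0.1284, 0.0706]
tcp_rot: [180.0, 0.0, 133.7]
ft_force: [-1.0, 0.0, 6.2]
grip_width: 0.0393
gripper_force: 25.0
```

```bash
python3 st.py;python3 - <<'E'
from m import *
ps,S=snap('side','s6.png');pt,T=snap('top','t6.png');p,W=snap('wrist','w6.png')
o=np.zeros((600,800,3),np.uint8);o[:300,:400]=cv2.resize(S,(400,300));o[:300,400:]=cv2.resize(T,(400,300));o[300:,:400]=cv2.resize(W,(400,300))
o[300:,400:]=cv2.resize(S[190:290,230:363],(400,300));cv2.imwrite('pics/c6.png',o)
E
```

```text
{'t': np.float64(22.95), 'ee_pos': array([0.566, 0.128, 0.071]), 'tcp_rot': array([1.79951e+02, 4.60000e-02, 1.33665e+02]), 'ft_force': array([-1.004,  0.022,  6.214]), 'wrist_torque': array([0.123, 0.027, 0.011]), 'tau': array([-4.2700e-01, -4.3963e+01, -3.1948e+01, -1.2400e-01, -2.6300e-01,
        3.2000e-02]), 'gripper_force': np.float64(24.999)} -38.66332561460138
```

View pics/c6.png

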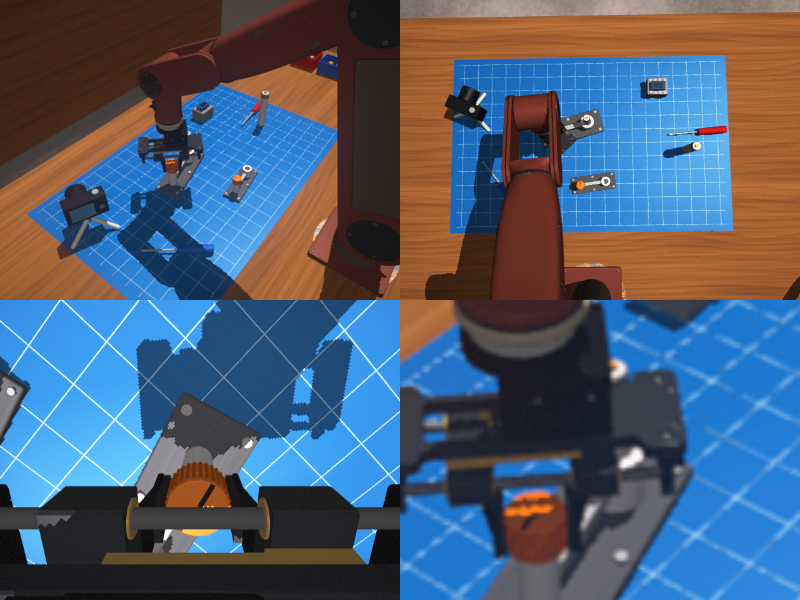

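The line on the cap shifted only about 15° relative to the fingers, which is the slip at the stop, so the back-off was a true quarter turn. The top view shows the post standing in the socket at about (587,119), and the bystanders look unmoved. I hand in.

```bash
python3 -c "
from cell import *
print(job_done())"
```

```text
the job is handed in; nothing more can be done
None
```

I handed the job in after about 23 s: the post stands fully down in the socket, and the cap was screwed to its stop, backed off about a quarter turn, and is still gripped at 25 N; the hand-in returned no verdict.

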